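# Turn a cover over beneath the lamp hood and start the timer

### The job

Turn the blue housing cover over where it stands beneath the low white lamp hood, so that it ends flat on the worktop, open side up and wholly under the hood; its black swivel handle is there to lift it by. Do not draw it out from under the hood on the way or knock against the hood, and lay it down gently rather than letting it fall. Then turn the grey timer's knob until its white mark points at the red dot, and leave the jar on the hood and the wash bottle behind the vice where they are.

Things in the scene. Friction and masses are not known exactly. Their poses are not given: they have to be found in the camera images.
- hood: Fixed white lamp hood, a low shelf 240 mm deep (x), 280 mm wide (y), 206 mm high, carried by one upright wall at the back (180 mm wide, its front at x = +104 mm), open at the front and sides. Roof underside 190 mm above the worktop (lamp tubes 8 mm lower are look only). Origin: centre of its footprint on the worktop; x points away from the robot, y left, z up. Front edge at x = -120 mm.
- cover: Loose blue housing cover, an open box 140 (x) by 66 (y) by 34 mm (z), walls 3 mm, 0.24 kg +-30 %. Starts open side down under the hood, left of its middle, nearly square to it. Origin: centre of the open face (z = 0; closed face at z = +34 mm); x away from the robot; z up at the start, down when turned over. Its handle projects from the near (-x) end at y = +22, z = +17 mm.
- cover_handle (a point): Middle of the handle's black sleeve: 18 mm diameter, 44 mm long along the cover's x, centre 29 mm in front of the near end, 5 to 40 mm behind the hood's front edge, 17 mm above the worktop either way up. It turns freely, so the cover swings about a gripped sleeve. Rolled over its right (-y) side, by way of standing on that 34 mm wide side, the cover ends 100 mm to the right.
- timer: Fixed grey lamp timer box 100 x 100 mm, 40 mm high, standing on the worktop. Origin: centre of its underside; z up. It and the hood stand left and right of a small blue bench vice, either way round.
- timer_knob (a joint): Angle of the timer's black pointer knob (rad), 0 to 2.7; grows clockwise as seen from above. It starts between 0 and 0.4; the mark points at the red dot at 1.35. Turns stiffly (0.04 N m) and stays where it is left.
- knob_centre (a point): On the knob's vertical axis, at the top of its grip bar, 75.5 mm above the worktop. The grip bar is 14 mm thick, 46 mm long and 26 mm high; the bar stands on a round skirt of 48 mm diameter.
- knob_mark (a point): Tip of the white mark on the knob, at the top of the pointing end of the grip bar, 22 mm from the axis.
- red_dot (a point): Red dot of 10 mm diameter on the timer's white dial plate, 36 mm from the knob's axis.
- jar: Loose grease jar with black lid, 43 mm diameter, 46 mm high, standing on the hood's roof. Origin: centre of its underside.
- wash_bottle: Loose white wash bottle with red nozzle, 51 mm diameter, 149 mm high, standing on the worktop behind the vice. Origin: centre of its underside.

How it is judged:
By the outcome, as a careful person would: the job done as asked, in the order asked, and still so for the second after the job is handed in, with the robot touching nothing.
It also fails if it takes over 59 s, if anything falls off the work surface, if the arm or the gripper's body presses on something with over 40 N, if the wrist force passes 120 N, or if a joint passes its speed limit or range.

### The arm

A 6-joint arm with a two-finger parallel gripper is mounted at the origin on a cart in front of the work surface, level with it; the furniture and walls round the work are solid. World frame = base frame: x ahead of the robot, y to its left, z up, the work surface at z = 0. Lengths are in m, angles in rad, forces in N, time in s.
With the tool pointing down it reaches from about 0.325 to 0.75 m from the base axis. Payload 7.6 kg.
Tool frame: the origin (TCP) lies on the centre line of the jaws, within the pads' length; the fingertips stand 14 mm ahead of it and the grasp point (between the pads) lies 5 mm behind it; z points along the fingers, y is the line along which they close (so a half turn about z gives the same grasp; the last joint's range is limited). The gripper opens to 85 mm and grips with 20 to 120 N. Pads are 22 mm wide; open, the fingers measure 114 mm over their backs; the gripper's body (76 mm by 85 mm) begins 54 mm behind the grasp point. The pads swing forward as they close: fully open they stand 13 mm farther back than shut.
Start: joints at [-1.245, 0.052, 1.401, -0, 1.689, -0.07], TCP at [0.202, -0.484, 0.245] pointing down, gripper open.
Joint ranges: [-2.9, 2.9], [-0.91, 2.17], [0.12, 2.37], [-1.06, 4.2], [0.26, 2.73], [-2.93, 2.93]. Speed limits (rad/s): [2.57, 2.57, 3.01, 3.14, 3.14, 3.14].

### API

Orientations are given as a unit quaternion [w, x, y, z].
In Python, from bench import get_obs, vision, workorder gives the robot as it stands.
- The arm moves only by the tool carry_out, never from a script. Its argument "plan" is a list of rows, each a list of 7 numbers: the shift along the tool's x, y, z in mm, then the turn, a rotation vector about the tool's x, y, z in degrees, then the opening, from 0 (shut) to 1 (fully open). A call has 1 to 5 rows; each row shifts and turns the commanded pose from where the row before left it, along the tool's axes as they then stand; what a row does not reach is not made up. A row lasts 1/8 s, in which the tool goes at most 62.5 mm and 10.7 degrees, less where a joint would pass 70% of its speed; a pose out of reach is approached as far as the arm can. A call is refused whole if a number of a shift passes 62.5 or a number of a turn 10.7, either way. A call with a gripper value outside its range is refused whole. The fingers move at their own pace and stop on an object; "force" is the grip in N (left out, the last holds). Time passes only in rows, so rows that do not move let the fingers close. It gives the time, the measured TCP pose, the force, the opening and the grip force at its end, in the units of the state.
- get_obs(): the state, without advancing time (a new reading comes with each control period).
- vision.snapshot(name): name is "scene" or "side" or "wrist"; returns the picture (400x640x3 uint8, red, green, blue); there is no depth.
- vision.camera_model(name): a dict with "mtx" (3x3 intrinsics, pixels), "R" (3x3) and "t" (3): a world point X has camera coordinates R X + t. Camera axes: x right, y down, z forward; pixel columns grow to the right and rows downward; lengths in m; the calibration is good to about 2 mm. A picture is of the moment at which its call begins: read the wrist's pose just before it. camera_model takes no time and is no camera call; for the wrist camera it gives the pose at the moment of the call.
- workorder.finish_job(): hands the job in; it is judged then, once.
Trained networks look in the newest picture that a camera, given by its name, has taken for a name from the list of things; names that differ only in an ending like _2 or _b are one class to them, and where a whole thing is asked for, a point or a joint stands for the part that bears it (a point fixed in the world has none). Each returns a list of dicts, best first, with "score" (0 to 1); they miss things now and then, are a little off and sometimes report something else, mostly with a low value. They report only what shows in the picture. A call takes as long as a camera call.
- vision.spot_in(label, camera): "point" ([column, row] in pixels, amid what is visible of it).
- vision.masks_of(label, camera): "region" (400x640 bool, what is visible of it) and "point" ([column, row] in pixels, amid what is visible of it).
- vision.tip_of(label, camera): "point" ([column, row] in pixels: a listed point, or the origin of a listed thing).
The state is a dict: "time_s": time; "qpos": joint angles; "joint_vel": joint speeds; "effort": joint torques, N m; "eef_pos": TCP position; "orientation": TCP orientation; "force": force on the tool from outside, world axes, zero at the start; "torque": the same for the moment, N m; "opening": finger opening in m; "grasp_force": force on a finger pad.
Only numpy, scipy, OpenCV 4.12 (cv2) and the standard library are available. Lean on these libraries where they do the work, as an engineer would, in place of code of your own. Each camera call takes 0.05 s, during which the arm holds its last target. There are 200 camera calls.

## Working session

There is one attempt and no reset: what is moved stays moved. The work goes in short steps, Python scripts to look and compute and a tool call to move; the robot and the scene stay as the last step left them, time stands still between calls to the robot, and variables do not carry over. Pictures are saved under pics/ and viewed, at most 10 in all, crops included, and the job is handed in when it is done.

Besides the shell and the picture viewer there is one more tool, called after "Call:" as name([rows], argument=value, ...), one row to a line, values as JSON. carry_out: Moves the arm, as the interface text tells. Its arguments: {"type":"object","properties":{"plan":{"type":"array"},"force":{"type":"number"}},"required":["plan"]}

```bash
mkdir -p pics
cat > h.py <<'E'
import numpy as np, cv2
from bench import get_obs, vision, workorder
from scipy.spatial.transform import Rotation as R
def rot():
    q=get_obs()['orientation']; return R.from_quat([q[1],q[2],q[3],q[0]]).as_matrix()
def ray(cam,px):
    m=vision.camera_model(cam); d=m['R'].T@np.linalg.inv(m['mtx'])@np.array([px[0],px[1],1.]); c=-m['R'].T@m['t']; return c,d
def onz(cam,px,z):
    c,d=ray(cam,px); return c+d*(z-c[2])/d[2]
def proj(cam,X):
    m=vision.camera_model(cam); p=m['mtx']@(m['R']@np.array(X,float)+m['t']); return p[:2]/p[2]
def save(cam,name):
    im=vision.snapshot(cam); cv2.imwrite('pics/'+name,im[:,:,::-1]); return im
E
python3 - <<'E'
from h import *
np.set_printoptions(precision=4,suppress=True)
a=save('scene','a.png'); b=save('side','b.png')
cv2.imwrite('pics/ab.png',np.vstack([cv2.resize(x,(480,300))[:,:,::-1] for x in(a,b)]))
Z=dict(hood=0,cover=0,cover_handle=.017,timer=0,knob_centre=.0755,knob_mark=.0755,red_dot=.05,jar=.206,wash_bottle=0)
for l,z in Z.items():
    for c in('scene','side'):
        r=vision.tip_of(l,c)
        for q in r[:2]: print(l,c,round(q['score'],2),np.round(q['point'],1),onz(c,q['point'],z))
o=get_obs();print(o['eef_pos'],o['orientation'],o['opening'],o['time_s'])
for c in('scene','side'):print(c,ray(c,(320,200)))
E
```

```text
hood side 0.91 [385.8 282.3] [0.6128 0.2262 0.    ]
cover scene 0.74 [245.7 285.2] [0.6088 0.2616 0.    ]
cover side 0.48 [405.4 204.2] [0.2553 0.174  0.    ]
cover_handle scene 0.89 [265.9 307.2] [0.5069 0.2761 0.017 ]
cover_handle side 0.61 [422.6 255.7] [0.505  0.2804 0.017 ]
timer scene 0.66 [371.5 216.4] [ 0.6374 -0.1555  0.    ]
timer side 0.82 [234.7 245.5] [ 0.6236 -0.152   0.    ]
knob_centre scene 0.78 [374.7 192.4] [ 0.6308 -0.1566  0.0755]
knob_centre side 0.64 [234.5 218.1] [ 0.6184 -0.1494  0.0755]
knob_mark scene 0.76 [369.5 193.5] [ 0.6355 -0.1413  0.0755]
knob_mark side 0.9 [246.1 217.9] [ 0.6065 -0.1248  0.0755]
red_dot scene 0.89 [362.2 205.5] [ 0.6338 -0.1127  0.05  ]
red_dot side 0.9 [231.1 234.4] [ 0.6495 -0.1417  0.05  ]
jar scene 0.79 [229.4 191.7] [0.6361 0.2574 0.206 ]
jar side 0.89 [403.8 207.3] [0.6318 0.254  0.206 ]
wash_bottle side 0.61 [293.  278.4] [0.6828 0.0342 0.    ]
[ 0.2025 -0.4844  0.2453] [0.     0.9805 0.1966 0.    ] 0.08541436792143982 1.0
scene (array([0.0073, 0.5555, 0.5148]), array([ 0.6893, -0.5753, -0.4405]))
side (array([1.5076, 0.4486, 0.7103]), array([-0.8046, -0.3423, -0.4852]))
```

View pics/a.png

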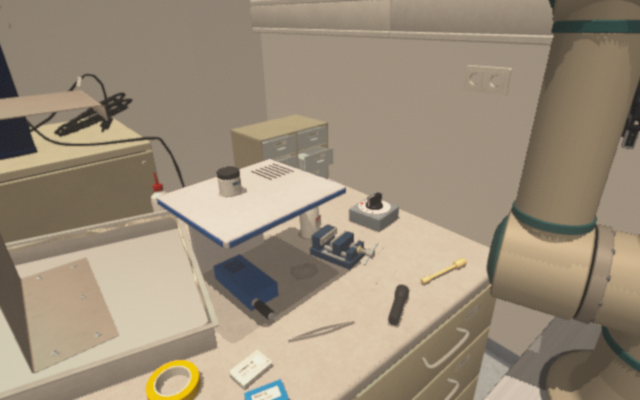

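View pics/b.png

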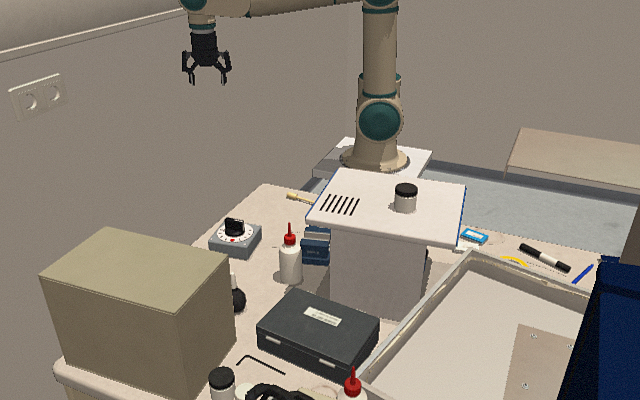

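The scene view shows the hood on the left. Its roof corners are near (158,200), (222,239), (345,188) and (270,162). The cover is under it at (245,282) with its handle at (263,308), the vice is at (340,247) and the timer at (374,210). In the side view the timer is at (235,240), the jar at (404,198) and the wash bottle at (290,262).

Run:
```python
from h import *
np.set_printoptions(precision=4,suppress=True)
im=save('scene','c.png'); cv2.imwrite('pics/crop.png',cv2.resize(im[150:330,140:360],None,fx=3.3,fy=3.3,interpolation=cv2.INTER_CUBIC)[:,:,::-1])
for l in('hood','cover','cover_handle'):
    for r in vision.masks_of(l,'scene')[:1]:
        c=max(cv2.findContours(r['region'].astype(np.uint8),0,2)[0],key=cv2.contourArea)
        print(l,round(r['score'],2),cv2.approxPolyDP(cv2.convexHull(c),3,True)[:,0].tolist())
```

```text
hood 0.65 [[345, 186], [343, 194], [204, 272], [156, 199], [265, 159]]
cover 0.77 [[214, 265], [240, 254], [277, 285], [273, 317], [248, 309], [216, 279]]
cover_handle 0.58 [[214, 265], [240, 255], [273, 279], [277, 285], [273, 316], [268, 318], [249, 309], [215, 277]]
```

View pics/crop.png

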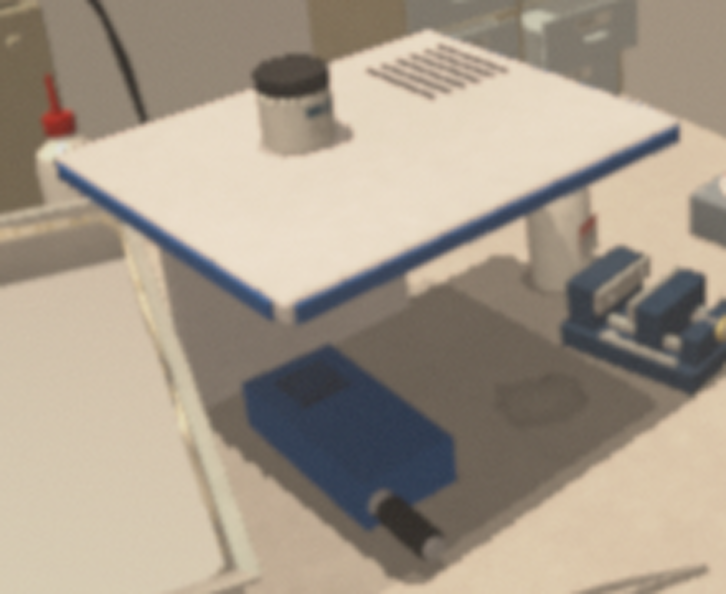

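The crop shows the roof corners at (157.6,200), (226.4,243), (346,188) and (271,159). The cover's top corners are at about (214,267), (240,255), (278,282) and (251,298), and the black sleeve runs from about (256,302) to (271,315).

Run:
```python
from h import *
from scipy.optimize import least_squares
np.set_printoptions(precision=4,suppress=True)
def fit(loc,px,x0):
    def f(p):
        c,s=np.cos(p[2]),np.sin(p[2])
        return np.concatenate([proj('scene',[p[0]+c*a-s*b,p[1]+s*a+c*b,z])-q for (a,b,z),q in zip(loc,px)])
    r=least_squares(f,x0); return r.x,r.fun
H,e=fit([(.12,.14,.206),(-.12,.14,.206),(-.12,-.14,.206),(.12,-.14,.206)],np.array([(157.6,200),(226.4,243.3),(346,187.9),(270.9,159.1)]),[.6,.2,0]);print('hood',H,e)
C,e=fit([(.07,.033,.034),(.07,-.033,.034),(-.07,-.033,.034),(-.07,.033,.034),(-.121,.022,.017),(-.099,.022,.017)],np.array([(214.2,266.7),(240,255.2),(277.9,282.4),(250.6,298.5),(271,315.5),(264.5,308)]),[.6,.26,0]);print('cover',C,e)
h=C[:2]+np.array([[np.cos(C[2]),-np.sin(C[2])],[np.sin(C[2]),np.cos(C[2])]])@[-.099,.022];print('handle',h)
c,s=np.cos(H[2]),np.sin(H[2]);print('handle in hood',np.array([[c,s],[-s,c]])@(h-H[:2]),'cover in hood',np.array([[c,s],[-s,c]])@(C[:2]-H[:2]))
```

```text
hood [0.6037 0.2232 0.0946] [-2.7422 -2.7986  0.1343  0.8178  2.7641 -1.2016 -0.1984 -0.3454]
cover [0.6024 0.2639 0.0422] [-0.9574 -0.7246  0.0343 -1.556   0.3655 -0.0927 -0.4762 -0.6771  0.7259
  0.3368  0.1886  1.7732]
handle [0.5025 0.2817]
handle in hood [-0.0952  0.0677] cover in hood [0.0025 0.0406]
```

```bash
cat >> h.py <<'E'
def aim(yaw,pitch):  # pitch deg below horizontal, tool y = -world y
    p=np.radians(pitch);z=np.array([np.cos(p),0,-np.sin(p)]);y=np.array([0,-1.,0]);M=np.c_[np.cross(y,z),y,z]
    return R.from_euler('z',yaw).as_matrix()@M
def rows(wps):
    """wps: (pos,rotmat,nrows); prints rounded tool-frame rows from the present pose"""
    o=get_obs(); q=o['orientation']; r=R.from_quat([q[1],q[2],q[3],q[0]]); p=np.array(o['eef_pos'])
    out=[]
    for P,M,n in wps:
        for k in range(n,0,-1):
            d=r.inv().apply((np.array(P)-p)/k)*1000; w=(r.inv()*R.from_matrix(M)).as_rotvec(degrees=True)/k
            d=np.round(d,1); w=np.round(w,1); out.append(list(map(float,[*d,*w])))
            p=p+r.apply(d/1000); r=r*R.from_rotvec(w,degrees=True)
    for i,x in enumerate(out):
        print(x); 
        if i%5==4: print()
E
python3 - <<'E'
from h import *
rows([([.42,-.12,.28],aim(.05,80),9),([.40,.24,.24],aim(.05,45),8),([.43,.278,.10],aim(.05,45),5)])
print(get_obs()['qpos'])
E
```

```text
[37.9, -28.0, -3.9, -0.2, 1.1, 2.2]
[36.9, -29.5, -3.2, -0.2, 1.1, 2.2]
[35.8, -30.9, -2.6, -0.2, 1.1, 2.2]
[34.6, -32.2, -2.1, -0.2, 1.1, 2.2]
[33.4, -33.5, -1.5, -0.2, 1.1, 2.2]

[32.1, -34.7, -1.0, -0.2, 1.1, 2.2]
[30.8, -35.9, -0.6, -0.2, 1.1, 2.2]
[29.3, -37.1, -0.1, -0.2, 1.1, 2.2]
[27.9, -38.2, 0.3, -0.1, 1.1, 2.2]
[-1.1, -45.1, 4.9, -0.0, 4.4, -0.0]

[-1.5, -45.1, 4.8, -0.0, 4.4, -0.0]
[-1.9, -45.1, 4.7, -0.0, 4.4, -0.0]
[-2.2, -45.1, 4.5, -0.0, 4.4, -0.0]
[-2.6, -45.0, 4.3, -0.0, 4.3, -0.0]
[-2.9, -45.1, 4.1, -0.0, 4.4, -0.0]

[-3.2, -45.0, 3.9, -0.0, 4.3, -0.0]
[-3.4, -45.1, 3.6, -0.0, 4.4, -0.0]
[-15.3, -7.3, 24.3, 0.0, -0.0, -0.0]
[-15.3, -7.3, 24.3, 0.0, -0.0, -0.0]
[-15.3, -7.3, 24.3, 0.0, -0.0, -0.0]

[-15.3, -7.2, 24.3, 0.0, -0.0, -0.0]
[-15.4, -7.3, 24.3, 0.0, -0.0, -0.0]
[-1.24531686e+00  5.22242164e-02  1.40067099e+00  2.91412698e-06
  1.68862546e+00 -7.02790425e-02]
```

Call:
carry_out([
  [38,-28,-4,0,1,2,1],
  [37,-29.5,-3,0,1,2,1],
  [36,-31,-2.5,0,1,2,1],
  [34.5,-32,-2,0,1,2,1],
  [33.5,-33.5,-1.5,0,1,2,1],
])

```text
time_s: 1.82
eef_pos: [0.3229, -0.2798, 0.2649]
orientation: [-0.008, 0.993, 0.11, 0.043]
force: [0.1, 0.0, -0.5]
opening: 0.0856
grasp_force: 0.0
```

Call:
carry_out([
  [32,-35,-1,0,1,2,1],
  [31,-36,-0.5,0,1,2,1],
  [29,-37,0,0,1,2,1],
  [28,-38,0,0,1,2,1],
  [0,0,0,0,0,0,1],
])

```text
time_s: 2.45
eef_pos: [0.416, -0.1149, 0.2819]
orientation: [-0.015, 0.996, 0.043, 0.077]
force: [-0.2, 0.1, -0.2]
opening: 0.0853
grasp_force: 0.0
```

Call:
carry_out([
  [-1,-45,5,0,4.4,0,1],
  [-1.5,-45,5,0,4.4,0,1],
  [-2,-45,4.5,0,4.4,0,1],
  [-2,-45,4.5,0,4.4,0,1],
  [-2.5,-45,4,0,4.4,0,1],
])

```text
time_s: 3.08
eef_pos: [0.3947, 0.1077, 0.2622]
orientation: [-0.023, 0.963, 0.036, 0.267]
force: [0.7, -0.4, -0.5]
opening: 0.0853
grasp_force: 0.0
```

Run:
```python
from h import *
o=get_obs();print(o['eef_pos'],rot().round(3).tolist(),np.round(o['qpos'],2),o['force'],o['time_s'])
rows([([.40,.24,.24],aim(.05,45),5),([.42,.278,.13],aim(.05,45),4)])
```

```text
[0.3947016  0.10774254 0.26218809] [[0.855, 0.081, 0.512], [0.057, -0.996, 0.063], [0.516, -0.024, -0.856]] [ 0.2  -0.73  2.05 -0.04  1.28  1.7 ] [ 0.73625954 -0.40214287 -0.47285004] 3.075
[0.1, -26.2, 6.0, -0.4, 2.8, 0.1]
[-0.2, -26.2, 5.8, -0.5, 2.8, 0.1]
[-0.5, -26.2, 5.6, -0.4, 2.8, 0.1]
[-0.8, -26.3, 5.3, -0.5, 2.8, 0.1]
[-1.2, -26.3, 5.1, -0.4, 2.8, 0.2]

[-15.6, -9.2, 23.3, -0.0, -0.0, -0.0]
[-15.6, -9.2, 23.3, -0.0, -0.0, -0.0]
[-15.6, -9.3, 23.3, -0.0, -0.0, -0.0]
[-15.6, -9.2, 23.3, -0.0, -0.0, -0.0]
```

Call:
carry_out([
  [0,-26,6,-0.5,2.8,0,1],
  [0,-26,6,-0.5,2.8,0,1],
  [0,-26,5.5,-0.5,2.8,0,1],
  [-1,-26,5.5,-0.5,2.8,0,1],
  [-1,-26,5,-0.5,2.8,0,1],
])

```text
time_s: 3.7
eef_pos: [0.4006, 0.2386, 0.2395]
orientation: [-0.006, 0.924, 0.028, 0.382]
force: [0.4, 0.1, -0.1]
opening: 0.0855
grasp_force: 0.0
```

Call:
carry_out([
  [-15.5,-9,23,0,0,0,1],
  [-15.5,-9,23,0,0,0,1],
  [-15.5,-9,23,0,0,0,1],
  [-15.5,-9,23,0,0,0,1],
  [0,0,0,0,0,0,1],
])

```text
time_s: 4.32
eef_pos: [0.4189, 0.2731, 0.1277]
orientation: [-0.004, 0.925, 0.028, 0.38]
force: [-0.4, -0.6, 0.5]
opening: 0.0856
grasp_force: 0.0
```

Run:
```python
from h import *
np.set_printoptions(precision=4,suppress=True)
o=get_obs();print(o['eef_pos'],rot().round(3).tolist(),np.round(o['qpos'],2),o['force'],o['time_s'])
save('wrist','w1.png')
for l,z in(('cover_handle',.017),('cover',0)):
    for r in vision.tip_of(l,'wrist'): print(l,r['score'],r['point'],onz('wrist',r['point'],z))
print(proj('wrist',[.5025,.2817,.017]))
save('scene','s1.png')
for r in vision.tip_of('cover_handle','scene'): print(r['score'],onz('scene',r['point'],.017))
```

```text
[0.4189 0.2731 0.1277] [[0.71, 0.055, 0.702], [0.049, -0.998, 0.029], [0.702, 0.014, -0.712]] [ 0.75 -0.3   2.12 -0.69  0.8   2.61] [-0.3739 -0.5817  0.5139] 4.325
cover_handle 0.92 [318.2, 210.0] [0.5117 0.2829 0.017 ]
cover 0.98 [338.1, 144.2] [0.6125 0.2654 0.    ]
[319.1637 218.9918]
0.89 [0.5094 0.2818 0.017 ]
```

View pics/w1.png

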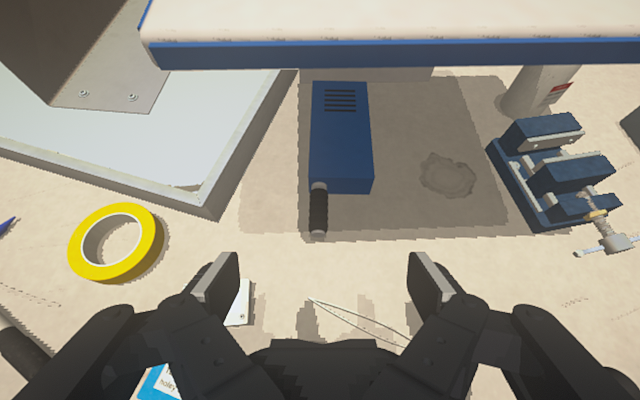

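The wrist view shows the sleeve at (318,190–240), centred between the fingers. The cover is at (340,135), the hood's front edge at row 60, the tray wall well to the left and the vice to the right.

Run:
```python
from h import *
M=aim(.045,45)
rows([([.502,.2815,.0215],M,5)])
```

```text
[-3.9, -0.7, 27.3, -0.0, 0.0, 0.2]
[-3.9, -0.7, 27.3, -0.0, 0.0, 0.1]
[-4.0, -0.6, 27.3, -0.0, 0.0, 0.2]
[-3.9, -0.6, 27.2, -0.0, 0.0, 0.1]
[-4.0, -0.7, 27.3, -0.1, 0.0, 0.2]
```

Call:
carry_out([
  [-4,-0.7,27,0,0,0.2,0.6],
  [-4,-0.7,27,0,0,0.2,0.6],
  [-4,-0.7,27,0,0,0.2,0.6],
  [-4,-0.7,27,0,0,0,0.6],
  [0,0,0,0,0,0,0.6],
])

```text
time_s: 5.2
eef_pos: [0.484, 0.2794, 0.0416]
orientation: [-0.007, 0.924, 0.023, 0.381]
force: [-0.4, 0.9, -0.6]
opening: 0.0513
grasp_force: 0.0
```

Run:
```python
from h import *
np.set_printoptions(precision=4,suppress=True)
o=get_obs();print(o['eef_pos'],rot().round(3).tolist(),np.round(o['qpos'],2),o['force'],o['opening'])
save('wrist','w2.png')
for l,z in(('cover_handle',.017),('cover',0)):
    for r in vision.tip_of(l,'wrist'): print(l,r['score'],r['point'],onz('wrist',r['point'],z))
rows([([.502,.2815,.0215],aim(.045,45),3)])
```

```text
[0.484  0.2794 0.0416] [[0.709, 0.048, 0.704], [0.037, -0.999, 0.031], [0.704, 0.004, -0.71]] [ 0.65  0.04  2.03 -0.85  0.56  2.79] [-0.429   0.8879 -0.6144] 0.051279423365187655
cover_handle 0.68 [322.9, 242.4] [0.5096 0.2816 0.017 ]
cover 0.71 [353.4, 141.0] [0.607  0.2611 0.    ]
[-1.0, -0.1, 9.5, -0.0, 0.0, 0.1]
[-1.1, -0.1, 9.5, -0.0, 0.0, 0.1]
[-1.0, -0.0, 9.5, -0.1, 0.1, 0.0]
```

View pics/w2.png

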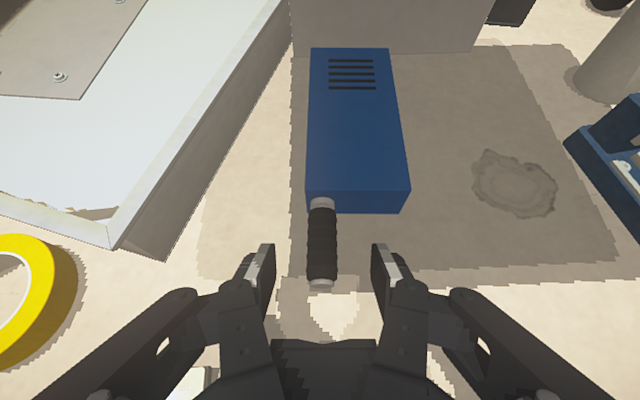

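The wrist view now shows the sleeve at (322,245) midway between the pads. I'll check the clearance of the wrist camera and the joint margins before gripping.

Run:
```python
from h import *
c,_=ray('wrist',(320,200)); print('cam in tool',rot().T@(c-np.array(get_obs()['eef_pos'])))
for p in (45,48,50): 
    print(p); rows([([.505-.004*np.cos(np.radians(p)),.2815,.0185+.004*np.sin(np.radians(p))],aim(.045,p),3)])
```

```text
cam in tool [ 0.07387775 -0.00014282 -0.1266735 ]
45
[-1.0, -0.1, 9.6, -0.0, 0.0, 0.1]
[-1.1, -0.1, 9.6, -0.0, 0.0, 0.1]
[-1.0, -0.0, 9.6, -0.1, 0.1, 0.0]
48
[-1.0, -0.1, 9.6, -0.0, -1.0, 0.1]
[-0.8, -0.1, 9.6, -0.0, -1.0, 0.1]
[-0.6, -0.0, 9.6, -0.1, -0.9, 0.0]
50
[-0.9, -0.1, 9.6, -0.0, -1.6, 0.1]
[-0.7, -0.1, 9.6, -0.0, -1.7, 0.1]
[-0.4, -0.0, 9.6, -0.1, -1.6, 0.0]
```

Run:
```python
from h import *
np.set_printoptions(precision=4,suppress=True)
m=vision.camera_model('wrist'); M=rot(); Rct=m['R']@M   # tool->cam
T1=np.array([[0.71,0.055,0.702],[0.049,-0.998,0.029],[0.702,0.014,-0.712]]); p1=np.array([.4189,.2731,.1277])
c=p1+T1@np.array([.0739,-.0001,-.1267])
for px in((170,70),(400,67.5),(639,65)):
    d=T1@Rct.T@np.linalg.inv(m['mtx'])@np.array([*px,1.]); print(px,c+d*(.19-c[2])/d[2])
p=45
rows([([.500-.004*np.cos(np.radians(p)),.2815,.0185+.004*np.sin(np.radians(p))],aim(.045,p),3)])
```

```text
(170, 70) [0.4833 0.3413 0.19  ]
(400, 67.5) [0.492  0.2454 0.19  ]
(639, 65) [0.5014 0.1409 0.19  ]
[-2.2, -0.2, 8.4, -0.0, 0.0, 0.1]
[-2.2, -0.1, 8.4, -0.0, 0.0, 0.1]
[-2.3, -0.1, 8.4, -0.1, 0.1, 0.0]
```

Call:
carry_out([
  [-2,0,8.5,0,0,0,0.6],
  [-2,0,8.5,0,0,0,0.6],
  [-2.5,0,8.5,0,0,0,0.6],
  [0,0,0,0,0,0,0.6],
])

```text
time_s: 5.85
eef_pos: [0.4971, 0.2803, 0.0186]
orientation: [-0.008, 0.924, 0.023, 0.381]
force: [0.9, -0.2, -0.1]
opening: 0.0511
grasp_force: 0.0
```

Call:
carry_out([
  [0,0,0,0,0,0,0.1],
  [0,0,0,0,0,0,0.1],
  [0,0,0,0,0,0,0.1],
  [0,0,0,0,0,0,0.1],
  [0,0,0,0,0,0,0.1],
], force=70)

```text
time_s: 6.48
eef_pos: [0.4973, 0.2808, 0.02]
orientation: [-0.008, 0.924, 0.023, 0.382]
force: [-3.1, -1.9, 5.6]
opening: 0.0159
grasp_force: 68.5
```

Run:
```python
from h import *
np.set_printoptions(precision=4,suppress=True)
o=get_obs();print(o['eef_pos'],np.round(o['qpos'],2),o['force'],o['opening'],o['grasp_force'])
p0=np.array(o['eef_pos']);M=rot()
# arc about A then B, as rotation phi; lift +2.5 mm extra at mid
W=[]
for phi in (15,30,45,60,75,90,105):
    a=np.radians(17.2+phi) if phi<=90 else np.radians(72.8+phi-90)
    A=-.055 if phi<=90 else -.089
    dy=A+.0576*np.cos(a); dz=.0576*np.sin(a)-.017+min(phi,60)/60*.004
    W.append((p0+[-.008*min(phi/60,1)-.045*dy,dy,dz],M,2)); print(phi,dy,dz)
rows(W)
```

```text
[0.4973 0.2808 0.02  ] [ 0.63  0.12  2.   -0.91  0.51  2.85] [-3.0772 -1.8657  5.6202] 0.015929902894009456 68.49031090736389
15 -0.006259273631052317 0.014693673501674043
30 -0.01586418087453665 0.02726284019536568
45 -0.028136129516422265 0.03695186417238883
60 -0.04223880653711869 0.043168602808000445
75 -0.05721113780344115 0.044557543985251774
90 -0.07203278368253709 0.042024033658247
105 -0.08678886219655885 0.044557543985251774
[4.5, 3.1, -5.9, -0.0, -0.0, -0.0]
[4.4, 3.1, -5.9, -0.0, -0.0, -0.0]
[3.7, 4.8, -5.2, -0.0, -0.0, -0.0]
[3.7, 4.8, -5.2, -0.0, -0.0, -0.0]
[2.7, 6.1, -4.1, -0.0, -0.0, -0.0]

[2.7, 6.1, -4.1, -0.0, -0.0, -0.0]
[1.5, 7.0, -2.9, -0.0, -0.0, -0.0]
[1.4, 7.0, -3.0, -0.0, -0.0, -0.0]
[0.5, 7.5, -0.5, -0.0, -0.0, -0.0]
[0.4, 7.5, -0.5, -0.0, -0.0, -0.0]

[-0.9, 7.4, 0.9, -0.0, -0.0, -0.0]
[-0.9, 7.4, 0.9, -0.0, -0.0, -0.0]
[0.8, 7.4, -0.9, -0.0, -0.0, -0.0]
[0.9, 7.4, -0.9, -0.0, -0.0, -0.0]
```

Call:
carry_out([
  [4.5,3,-6,0,0,0,0.1],
  [4.5,3,-6,0,0,0,0.1],
  [3.7,4.8,-5.2,0,0,0,0.1],
  [3.7,4.8,-5.2,0,0,0,0.1],
  [0,0,0,0,0,0,0.1],
])

```text
time_s: 7.1
eef_pos: [0.4939, 0.2646, 0.0477]
orientation: [-0.008, 0.924, 0.023, 0.382]
force: [-0.5, -0.7, -1.7]
opening: 0.0159
grasp_force: 68.5
```

Run:
```python
from h import *
o=get_obs();print(o['eef_pos'],np.round(o['qpos'],2),o['force'],o['opening'],o['grasp_force'])
a=save('wrist','w3.png');b=save('scene','s3.png')
cv2.imwrite('pics/m3.png',np.hstack([a,cv2.resize(b[200:340,190:310],(343,400))])[:,180:,::-1])
```

```text
[0.49389718 0.26461524 0.04769259] [ 0.6   0.02  2.03 -0.81  0.54  2.72] [-0.4645507  -0.66682835 -1.6653485 ] 0.015869143756883666 68.5268247127533
```

View pics/m3.png

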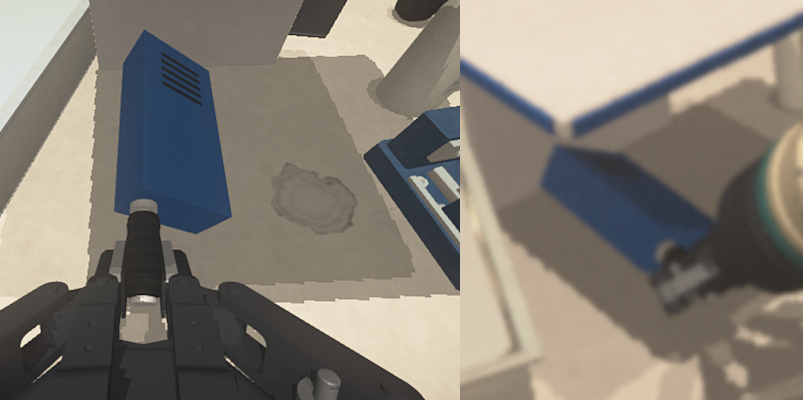

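The cover is rolling about its right edge as intended. In the wrist part of the composite its body runs from (145,30) to (230,215), and the sleeve is held firmly. I'll carry on.

Call:
carry_out([
  [2.7,6,-4,0,0,0,0.1],
  [2.7,6,-4,0,0,0,0.1],
  [1.5,7,-3,0,0,0,0.1],
  [1.5,7,-3,0,0,0,0.1],
  [0.5,7.5,-0.5,0,0,0,0.1],
])

```text
time_s: 7.82
eef_pos: [0.4914, 0.2308, 0.0638]
orientation: [-0.008, 0.924, 0.023, 0.381]
force: [-0.7, -0.5, -3.9]
opening: 0.0161
grasp_force: 68.5
```

Call:
carry_out([
  [0.5,7.5,-0.5,0,0,0,0.1],
  [0.5,7.5,0,0,0,0,0.1],
  [0.5,7.5,0,0,0,0,0.1],
  [0,0,0,0,0,0,0.1],
  [0,0,0,0,0,0,0.1],
])

```text
time_s: 8.45
eef_pos: [0.4934, 0.209, 0.0653]
orientation: [-0.008, 0.924, 0.023, 0.381]
force: [0.1, 0.4, -1.7]
opening: 0.0158
grasp_force: 68.5
```

Run:
```python
from h import *
o=get_obs();print(o['eef_pos'],np.round(o['qpos'],2),o['force'],o['opening'],o['grasp_force'])
a=save('wrist','w4.png');b=save('scene','s4.png')
cv2.imwrite('pics/m4.png',np.hstack([a,cv2.resize(b[200:340,190:310],(343,400))])[:,180:,::-1])
```

```text
[0.49342137 0.20902772 0.06534225] [ 0.48 -0.12  2.12 -0.66  0.5   2.48] [ 0.08042662  0.38408608 -1.70558435] 0.015828835720286507 68.51126074790955
```

View pics/m4.png

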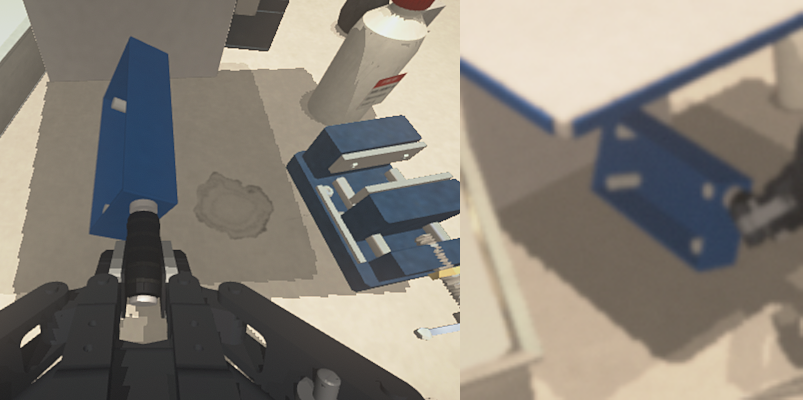

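The cover now stands on its right side with the open face turned left and slightly up, visible at (115,150) in the composite. It hangs about 105° over. Next is the lay-down arc, going further right and slightly deeper under the hood.

Run:
```python
from h import *
p0=np.array(get_obs()['eef_pos']);M=aim(.045,45); M=rot()
W=[(p0+[.003,-.015,-.004],M,3)]
for phi in (115,125,135,145,155,165,175,180):
    a=np.radians(72.8+phi-90)
    W.append((np.array([p0[0]+.003+.023*(phi-105)/75, p0[1]-.017+.0576*np.cos(a), .0575*np.sin(a)+.003+(.0005 if phi==180 else .001)]),M,2))
    print(phi,W[-1][0])
rows(W)
```

```text
115 [0.49943393 0.18434465 0.060968  ]
125 [0.5025006  0.17455381 0.05874744]
135 [0.50556726 0.16529799 0.05486341]
145 [0.50863393 0.15685842 0.04943391]
155 [0.5117006  0.14949152 0.04262393]
165 [0.51476726 0.14342114 0.03464039]
175 [0.51783393 0.13883172 0.02572585]
180 [0.51936726 0.13713783 0.02050321]
[-0.4, 5.0, 1.5, 0.0, 0.0, 0.0]
[-0.4, 5.1, 1.5, 0.0, 0.0, 0.0]
[-0.4, 5.0, 1.5, 0.0, 0.0, 0.0]
[0.8, 5.0, 1.0, 0.0, 0.0, 0.0]
[0.7, 5.0, 1.0, 0.0, 0.0, 0.0]

[0.1, 4.9, 1.7, 0.0, 0.0, 0.0]
[0.2, 5.0, 1.7, 0.0, 0.0, 0.0]
[-0.5, 4.7, 2.3, 0.0, 0.0, 0.0]
[-0.4, 4.7, 2.4, 0.0, 0.0, 0.0]
[-1.0, 4.3, 2.8, 0.0, 0.0, 0.0]

[-1.0, 4.2, 2.9, 0.0, 0.0, 0.0]
[-1.4, 3.8, 3.4, 0.0, 0.0, 0.0]
[-1.5, 3.7, 3.3, 0.0, 0.0, 0.0]
[-1.8, 3.1, 3.8, 0.0, 0.0, 0.0]
[-1.9, 3.1, 3.9, 0.0, 0.0, 0.0]

[-2.1, 2.4, 4.1, 0.0, 0.0, 0.0]
[-2.2, 2.3, 4.2, 0.0, 0.0, 0.0]
[-1.3, 0.9, 2.4, 0.0, 0.0, 0.0]
[-1.3, 0.9, 2.3, 0.0, 0.0, 0.0]
```

Call:
carry_out([
  [-0.4,5,1.5,0,0,0,0.1],
  [-0.4,5,1.5,0,0,0,0.1],
  [-0.4,5,1.5,0,0,0,0.1],
  [0.7,5,1,0,0,0,0.1],
  [0.7,5,1,0,0,0,0.1],
])

```text
time_s: 9.18
eef_pos: [0.4994, 0.1838, 0.0609]
orientation: [-0.008, 0.924, 0.023, 0.381]
force: [-0.2, -0.9, -3.0]
opening: 0.0159
grasp_force: 68.5
```

Call:
carry_out([
  [0.1,5,1.7,0,0,0,0.1],
  [0.1,5,1.7,0,0,0,0.1],
  [-0.4,4.7,2.3,0,0,0,0.1],
  [-0.4,4.7,2.3,0,0,0,0.1],
  [0,0,0,0,0,0,0.1],
])

```text
time_s: 9.8
eef_pos: [0.5055, 0.1647, 0.0546]
orientation: [-0.008, 0.924, 0.023, 0.381]
force: [0.4, -0.7, -2.2]
opening: 0.016
grasp_force: 68.4
```

Run:
```python
from h import *
o=get_obs();print(o['eef_pos'],np.round(o['qpos'],2),o['force'],o['opening'],o['grasp_force'])
a=save('wrist','w5.png');b=save('scene','s5.png')
cv2.imwrite('pics/m5.png',np.hstack([a,cv2.resize(b[200:340,190:310],(343,400))])[:,180:,::-1])
```

```text
[0.5055245  0.16467504 0.05464281] [ 0.35 -0.13  2.16 -0.55  0.42  2.3 ] [ 0.40081468 -0.72651278 -2.18033674] 0.015966529173331138 68.42769026756287
```

View pics/m5.png

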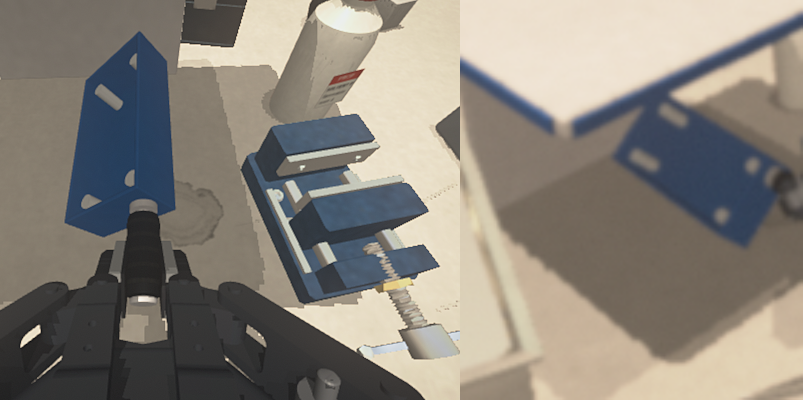

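The cover is over by about 135° with the open side turning up, its open face at (120,130). The vice is to the right at (330,210), so I'll check that clearance.

Run:
```python
from h import *
np.set_printoptions(precision=3,suppress=True)
for px,z in(((485,300),0.),((425,160),0.),((580,350),.03),((505,215),.05),((540,350),.02)): print(px,onz('wrist',px,z))
```

```text
(485, 300) [0.507 0.058 0.   ]
(425, 160) [0.62  0.084 0.   ]
(580, 350) [0.478 0.03  0.03 ]
(505, 215) [0.545 0.063 0.05 ]
(540, 350) [0.478 0.044 0.02 ]
```

Call:
carry_out([
  [-1,4.2,2.8,0,0,0,0.1],
  [-1,4.2,2.9,0,0,0,0.1],
  [-1.4,3.8,3.4,0,0,0,0.1],
  [-1.5,3.7,3.4,0,0,0,0.1],
  [0,0,0,0,0,0,0.1],
])

```text
time_s: 10.52
eef_pos: [0.5116, 0.149, 0.0422]
orientation: [-0.008, 0.924, 0.023, 0.381]
force: [-1.1, 0.2, -1.3]
opening: 0.0155
grasp_force: 68.3
```

Call:
carry_out([
  [-1.8,3.1,3.8,0,0,0,0.1],
  [-1.9,3.1,3.9,0,0,0,0.1],
  [-2.1,2.4,4.1,0,0,0,0.1],
  [-2.1,2.4,4.1,0,0,0,0.1],
  [0,0,0,0,0,0,0.1],
])

```text
time_s: 11.15
eef_pos: [0.5177, 0.1384, 0.0253]
orientation: [-0.008, 0.924, 0.023, 0.381]
force: [-0.6, 0.6, -1.9]
opening: 0.0158
grasp_force: 68.4
```

Run:
```python
from h import *
o=get_obs();print(o['eef_pos'],np.round(o['qpos'],2),o['force'],o['opening'],o['grasp_force'])
a=save('wrist','w6.png');b=save('scene','s6.png')
cv2.imwrite('pics/m6.png',np.hstack([a,cv2.resize(b[200:340,190:310],(343,400))])[:,180:,::-1])
```

```text
[0.5176708  0.13840407 0.0252786 ] [ 0.27 -0.06  2.16 -0.54  0.31  2.25] [-0.63019725  0.6193017  -1.89084292] 0.015826080130311757 68.39836120605469
```

View pics/m6.png

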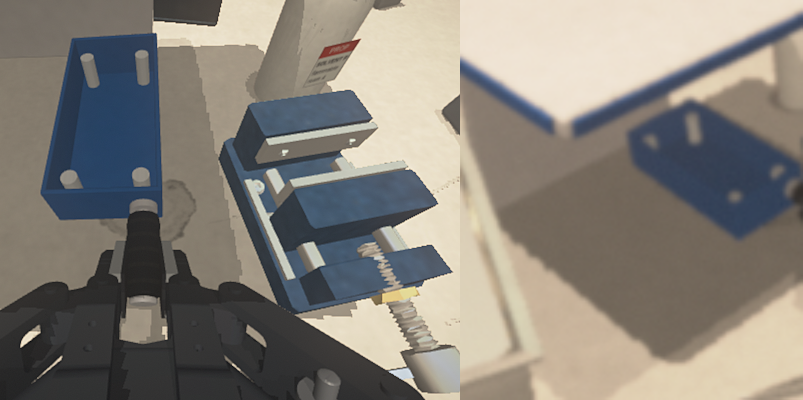

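The cover is almost flat with the open side up and the posts visible, body at (100,130). I'll lower the last few millimetres straight down.

Call:
carry_out([
  [-1.2,0.3,1.2,0,0,0,0.1],
  [-1.2,0.3,1.2,0,0,0,0.1],
  [-1,0,1,0,0,0,0.1],
  [0,0,0,0,0,0,0.1],
])

```text
time_s: 11.75
eef_pos: [0.5177, 0.138, 0.0209]
orientation: [-0.008, 0.924, 0.023, 0.381]
force: [-0.8, -1.1, -1.2]
opening: 0.0156
grasp_force: 68.4
```

Run:
```python
from h import *
o=get_obs();print(o['eef_pos'],np.round(o['qpos'],2),o['force'],o['torque'])
```

```text
[0.51773522 0.13797661 0.02086507] [ 0.27 -0.04  2.16 -0.56  0.3   2.27] [-0.84514929 -1.14391703 -1.21345845] [-0.1411347   0.59194308 -0.16645149]
```

Call:
carry_out([
  [-0.7,0,0.7,0,0,0,0.1],
  [-0.4,0,0.4,0,0,0,0.1],
  [0,0,0,0,0,0,0.1],
])

```text
time_s: 12.12
eef_pos: [0.5181, 0.1381, 0.02]
orientation: [-0.008, 0.924, 0.023, 0.382]
force: [-2.9, -2.3, 3.4]
opening: 0.016
grasp_force: 69.0
```

Call:
carry_out([
  [0,0,0,0,0,0,0.25],
  [0,0,0,0,0,0,0.35],
  [0,0,0,0,0,0,0.45],
  [0,0,0,0,0,0,0.45],
])

```text
time_s: 12.62
eef_pos: [0.5178, 0.1381, 0.0194]
orientation: [-0.008, 0.924, 0.023, 0.381]
force: [-0.1, -0.0, -0.4]
opening: 0.0385
grasp_force: 0.0
```

Call:
carry_out([
  [0,0,-12,0,0,0,0.45],
  [0,0,-25,0,0,0,0.45],
  [0,0,-30,0,0,0,0.45],
  [0,0,-30,0,0,0,0.45],
  [0,0,0,0,0,0,0.45],
])

```text
time_s: 13.25
eef_pos: [0.4498, 0.1354, 0.0904]
orientation: [-0.009, 0.923, 0.023, 0.384]
force: [0.0, 0.5, 0.5]
opening: 0.0388
grasp_force: 0.0
```

Run:
```python
from h import *
np.set_printoptions(precision=4,suppress=True)
o=get_obs();print(o['eef_pos'],np.round(o['qpos'],2),o['force'],o['time_s'])
a=save('wrist','w7.png');b=save('scene','s7.png')
for l,z in(('cover_handle',.017),('cover',.034)):
  for c in('wrist','scene'):
    for r in vision.tip_of(l,c): print(l,c,r['score'],r['point'],onz(c,r['point'],z))
cv2.imwrite('pics/m7.png',np.hstack([a,cv2.resize(b[200:340,190:310],(343,400))])[:,180:,::-1])
side=vision.snapshot('side')
for l in('knob_centre','knob_mark','red_dot'):
  for c in('side','scene'):
    for r in vision.tip_of(l,c): print(l,c,round(r['score'],2),onz(c,r['point'],.05 if l=='red_dot' else .0755))
top=aim(0,90)
rows([([.44,.10,.22],aim(.0,60),4),([.55,-.12,.24],aim(0,90),6)])
```

```text
[0.4498 0.1354 0.0904] [ 0.32 -0.46  2.32 -0.38  0.54  2.09] [0.0364 0.4692 0.4681] 13.25
cover_handle wrist 0.98 [325.5, 201.4] [0.5279 0.1364 0.017 ]
cover_handle scene 0.56 [316.9, 272.0] [0.5263 0.135  0.017 ]
cover wrist 0.65 [302.2, 106.3] [0.6189 0.1625 0.034 ]
cover scene 0.81 [276.3, 252.5] [0.6234 0.171  0.034 ]
cover scene 0.27 [364.3, 203.6] [ 0.6595 -0.1484  0.034 ]
knob_centre side 0.65 [ 0.6313 -0.1426  0.0755]
knob_centre scene 0.63 [ 0.6293 -0.1592  0.0755]
knob_centre scene 0.63 [0.8817 0.1369 0.0755]
knob_mark scene 0.61 [ 0.6249 -0.1308  0.0755]
red_dot side 0.65 [ 0.6594 -0.1356  0.05  ]
red_dot scene 0.97 [ 0.637  -0.1153  0.05  ]
[21.3, 8.7, -25.3, -0.4, -3.7, 0.6]
[19.7, 8.6, -26.6, -0.4, -3.7, 0.6]
[18.0, 8.6, -27.8, -0.4, -3.7, 0.6]
[16.3, 8.7, -28.8, -0.4, -3.7, 0.5]
[17.5, 36.7, 6.3, 0.0, -5.0, 0.0]

[18.0, 36.7, 4.7, 0.0, -5.0, 0.0]
[18.4, 36.7, 3.2, 0.0, -5.0, 0.0]
[18.6, 36.6, 1.5, 0.0, -5.0, 0.0]
[18.6, 36.7, -0.1, 0.0, -5.0, 0.0]
[18.5, 36.6, -1.7, 0.0, -5.0, 0.0]
```

View pics/m7.png

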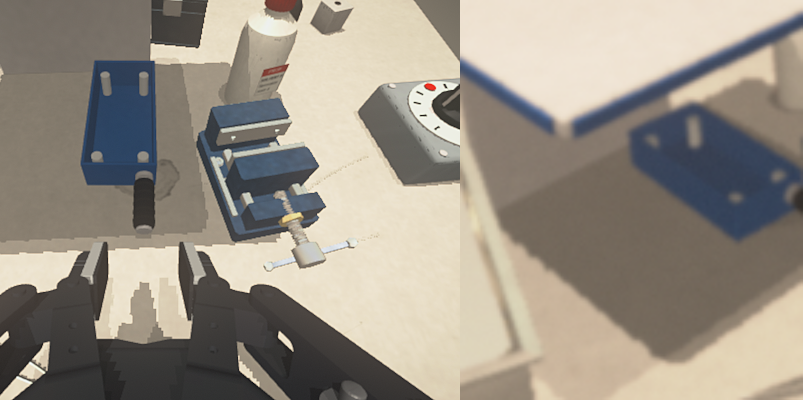

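The cover lies flat with the open side up, its body at (120,125) and handle at (143,205). Both are under the hood, and the sleeve centre is about 26 mm behind the front edge. The jar wasn't touched. Next I'll move over the timer.

Run:
```python
from h import *
rows([([.44,.05,.15],aim(.0,60),4),([.46,-.05,.22],aim(0,75),4),([.56,-.15,.24],aim(0,90),4)])
```

```text
[8.5, 21.1, -13.3, -0.4, -3.7, 0.6]
[7.8, 21.1, -13.7, -0.4, -3.7, 0.6]
[7.2, 21.2, -14.1, -0.4, -3.7, 0.6]
[6.5, 21.2, -14.4, -0.4, -3.7, 0.5]
[13.1, 25.0, -12.6, 0.0, -3.8, 0.0]

[12.2, 25.0, -13.5, 0.0, -3.7, 0.0]
[11.3, 25.0, -14.2, 0.0, -3.8, 0.0]
[10.3, 25.0, -15.0, 0.0, -3.7, 0.0]
[25.4, 25.0, 1.7, 0.0, -3.8, 0.0]
[25.5, 25.0, -0.0, 0.0, -3.7, 0.0]

[25.5, 25.0, -1.7, 0.0, -3.8, 0.0]
[25.3, 25.0, -3.4, 0.0, -3.7, 0.0]
```

Call:
carry_out([
  [8.5,21,-13.5,-0.4,-3.7,0.6,0.45],
  [8,21,-13.5,-0.4,-3.7,0.6,0.45],
  [7,21,-14,-0.4,-3.7,0.6,0.45],
  [6.5,21,-14.5,-0.4,-3.7,0.5,0.45],
  [0,0,0,0,0,0,0.45],
])

```text
time_s: 14.52
eef_pos: [0.4412, 0.0496, 0.1522]
orientation: [0.0, 0.965, -0.001, 0.261]
force: [0.5, 0.5, -0.1]
opening: 0.0383
grasp_force: 0.0
```

Call:
carry_out([
  [13,25,-12.5,0,-3.8,0,0.45],
  [12,25,-13.5,0,-3.8,0,0.45],
  [11,25,-14,0,-3.8,0,0.45],
  [10.5,25,-15,0,-3.8,0,0.45],
  [0,0,0,0,0,0,0.45],
])

```text
time_s: 15.15
eef_pos: [0.4607, -0.05, 0.2197]
orientation: [0.001, 0.992, -0.001, 0.13]
force: [0.8, 0.1, -0.2]
opening: 0.0381
grasp_force: 0.0
```

Call:
carry_out([
  [25.5,25,1.5,0,-3.8,0,0.7],
  [25.5,25,0,0,-3.8,0,0.7],
  [25.5,25,-1.5,0,-3.8,0,0.7],
  [25.5,25,-3.5,0,-3.8,0,0.7],
  [0,0,0,0,0,0,0.7],
])

```text
time_s: 15.78
eef_pos: [0.5611, -0.149, 0.2352]
orientation: [-0.0, 1.0, -0.0, -0.006]
force: [0.4, 0.4, 0.6]
opening: 0.0596
grasp_force: 0.0
```

```bash
cat > knob.py <<'E'
from h import *
np.set_printoptions(precision=4,suppress=True)
o=get_obs();print(o['eef_pos'],rot().round(3).tolist(),np.round(o['qpos'],2),o['time_s'])
im=save('wrist','k_%d.png'%(1000*o['time_s']))
P={}
for l,z in(('knob_centre',.0755),('knob_mark',.0755),('red_dot',.0495),('timer',0)):
    for r in vision.tip_of(l,'wrist')[:2]:
        x=onz('wrist',r['point'],z); print(l,round(r['score'],2),np.round(r['point'],1),x); P.setdefault(l,x)
if 'red_dot' in P and 'knob_centre' in P:
    d=P['red_dot']-P['knob_centre']; print('dot',np.degrees(np.arctan2(d[1],d[0])),np.hypot(*d[:2]))
if 'knob_mark' in P and 'knob_centre' in P:
    d=P['knob_mark']-P['knob_centre']; print('mark',np.degrees(np.arctan2(d[1],d[0])),np.hypot(*d[:2]))
E
python3 knob.py
```

```text
[ 0.5611 -0.149   0.2352] [[1.0, -0.0, -0.011], [-0.0, -1.0, 0.001], [-0.011, -0.001, -1.0]] [-0.32  0.22  1.24 -0.    1.7   1.25] 15.775
knob_centre 0.84 [321.  126.1] [ 0.6256 -0.1457  0.0755]
knob_mark 0.68 [300.6 127.8] [ 0.6239 -0.1257  0.0755]
timer 0.61 [322. 125.] [ 0.6246 -0.1469  0.    ]
mark 94.83032006631448 0.02014049382263641
```

```bash
ls pics|grep k_
python3 - <<'E'
from h import *
np.set_printoptions(precision=4,suppress=True)
import glob
im=cv2.imread(glob.glob('pics/k_*.png')[0]); hsv=cv2.cvtColor(im,cv2.COLOR_BGR2HSV)
m=(((hsv[...,0]<8)|(hsv[...,0]>172))&(hsv[...,1]>130)&(hsv[...,2]>80)).astype(np.uint8)
n,_,st,ce=cv2.connectedComponentsWithStats(m)
for i in range(1,n):
    if st[i,4]>8: print(st[i].tolist(),ce[i],onz('wrist',ce[i],.0495))
mw=(im.min(2)>170).astype(np.uint8); n,_,st,ce=cv2.connectedComponentsWithStats(mw)
for i in range(1,n):
    if 5<st[i,4]<20000 and 270<ce[i][0]<370: print('w',st[i].tolist(),ce[i])
mk=((im.max(2)<70)).astype(np.uint8); n,_,st,ce=cv2.connectedComponentsWithStats(mk)
for i in range(1,n):
    if st[i,4]>200: print('k',st[i].tolist(),ce[i],onz('wrist',ce[i],.0755))
E
```

```text
k_15775.png
[52, 31, 69, 37, 1167] [93.6487 46.8706] [0.7008 0.0806 0.0495]
[306, 88, 9, 10, 68] [309.8235  92.5147] [ 0.6586 -0.1343  0.0495]
w [273, 74, 93, 92, 4695] [321.383  116.2456]
w [362, 155, 5, 6, 23] [364.2174 157.6087]
w [289, 166, 5, 6, 25] [291.12 168.76]
w [272, 315, 47, 26, 709] [297.2652 328.5374]
w [302, 316, 9, 3, 13] [305.5385 317.2308]
w [318, 342, 10, 1, 10] [322.5 342. ]
k [50, 55, 57, 128, 2628] [ 78.9787 115.2321] [0.6356 0.0901 0.0755]
k [0, 57, 57, 127, 2897] [ 25.8105 116.5979] [0.6343 0.1423 0.0755]
k [180, 122, 37, 86, 321] [196.6137 157.0903] [ 0.5951 -0.0195  0.0755]
k [162, 126, 22, 23, 295] [172.8508 136.6508] [0.6154 0.0016 0.0755]
k [84, 186, 25, 36, 590] [ 96.3797 203.761 ] [0.5452 0.0939 0.0755]
k [29, 245, 590, 155, 41757] [323.4823 350.2138] [ 0.3516 -0.1491  0.0755]
```

Run:
```python
from h import *
def down(deg): return R.from_euler('z',deg,degrees=True).as_matrix()@aim(0,90)
rows([([.6256,-.1457,.15],down(95),10)])
```

```text
[6.6, -0.3, 8.9, -0.0, 0.0, -9.5]
[6.6, 0.9, 9.0, -0.0, 0.0, -9.5]
[6.4, 1.9, 8.9, -0.0, 0.0, -9.5]
[6.0, 3.0, 9.0, -0.0, 0.0, -9.5]
[5.4, 3.9, 8.9, -0.0, 0.0, -9.5]

[4.7, 4.7, 9.0, -0.1, 0.0, -9.5]
[3.8, 5.4, 8.9, -0.0, 0.0, -9.5]
[2.9, 6.0, 9.0, -0.1, 0.0, -9.5]
[1.8, 6.3, 9.0, -0.1, 0.1, -9.5]
[0.8, 6.6, 8.9, 0.0, 0.0, -9.4]
```

Call:
carry_out([
  [6.6,-0.3,9,0,0,-9.5,0.6],
  [6.6,1,9,0,0,-9.5,0.6],
  [6.4,2,9,0,0,-9.5,0.6],
  [6,3,9,0,0,-9.5,0.6],
  [5.4,4,9,0,0,-9.5,0.6],
])

```text
time_s: 16.65
eef_pos: [0.5931, -0.1477, 0.1949]
orientation: [-0.001, 0.914, 0.406, -0.002]
force: [-0.3, 1.0, -0.6]
opening: 0.0515
grasp_force: 0.0
```

Call:
carry_out([
  [4.7,4.7,9,0,0,-9.5,0.6],
  [3.8,5.4,9,0,0,-9.5,0.6],
  [3,6,9,0,0,-9.5,0.6],
  [2,6.3,9,0,0,-9.5,0.6],
  [1,6.6,9,0,0,-9.5,0.6],
])

```text
time_s: 17.27
eef_pos: [0.6261, -0.1459, 0.1498]
orientation: [-0.001, 0.673, 0.739, -0.002]
force: [-0.9, 0.1, -0.3]
opening: 0.0512
grasp_force: 0.0
```

```bash
python3 knob.py
python3 - <<'E'
from h import *
def down(deg): return R.from_euler('z',deg,degrees=True).as_matrix()@aim(0,90)
rows([([.6256,-.1457,.067],down(95),4)])
E
```

```text
[ 0.6261 -0.1459  0.1498] [[-0.093, 0.996, -0.004], [0.996, 0.093, -0.001], [-0.0, -0.004, -1.0]] [-0.29  0.43  1.15 -0.    1.57 -0.38] 17.275
knob_centre 0.8 [323.1 218.5] [ 0.6273 -0.1446  0.0755]
knob_mark 0.68 [321.  192.9] [ 0.6242 -0.1255  0.0755]
red_dot 0.83 [362.5 195.9] [ 0.6591 -0.1323  0.0495]
red_dot 0.31 [321.3 194.7] [ 0.6251 -0.1342  0.0495]
timer 0.7 [318.1 195.6] [ 0.6227 -0.1489  0.    ]
timer 0.29 [361.4 197.2] [ 0.6664 -0.1468  0.    ]
dot 21.235354544233875 0.034100701323960037
mark 99.21300126265191 0.019345688333075695
[0.2, 0.0, 20.8, -0.1, 0.0, -0.0]
[0.2, -0.0, 20.7, -0.1, 0.0, -0.1]
[0.2, -0.1, 20.8, -0.0, 0.0, -0.0]
[0.1, -0.0, 20.7, -0.1, 0.0, -0.1]
```

Call:
carry_out([
  [0.4,0.4,21,0,0,-1,0.6],
  [0.4,0.4,21,0,0,-1,0.6],
  [0,0,21,0,0,0,0.6],
  [0,0,19.5,0,0,0,0.6],
  [0,0,0,0,0,0,0.6],
])

```text
time_s: 18.15
eef_pos: [0.6253, -0.1455, 0.0644]
orientation: [-0.004, 0.663, 0.749, -0.003]
force: [-0.3, 0.3, -0.3]
opening: 0.051
grasp_force: 0.0
```

Call:
carry_out([
  [0,0,0,0,0,0,0],
  [0,0,0,0,0,0,0],
  [0,0,0,0,0,0,0],
  [0,0,0,0,0,0,0],
  [0,0,0,0,0,0,0],
], force=50)

```text
time_s: 18.77
eef_pos: [0.6241, -0.1468, 0.0682]
orientation: [-0.004, 0.663, 0.749, -0.005]
force: [-19.0, -0.6, 12.3]
opening: 0.0128
grasp_force: 50.9
```

```bash
python3 - <<'E'
from h import *
o=get_obs();M=rot();print(o['eef_pos'],'heading',np.degrees(np.arctan2(M[1,0],M[0,0])),o['force'],o['torque'],o['opening'],o['grasp_force'])
E
python3 knob.py
```

```text
[ 0.62409527 -0.14679856  0.06816278] heading 96.93814489835538 [-18.97997953  -0.59287949  12.31808452] [-0.12625709  2.99606771  0.0073293 ] 0.012781384221057353 50.92588126659393
[ 0.6241 -0.1468  0.0682] [[-0.121, 0.993, -0.012], [0.993, 0.121, -0.001], [0.0, -0.012, -1.0]] [-0.29  0.5   1.23 -0.    1.43 -0.41] 18.775
knob_centre 0.78 [324.3 278.2] [ 0.627  -0.147   0.0755]
knob_mark 0.63 [324.1 237.5] [ 0.6243 -0.1261  0.0755]
red_dot 0.85 [382.7 235.2] [ 0.6574 -0.1319  0.0495]
timer 0.86 [323.6 222.9] [ 0.6259 -0.1474  0.    ]
dot 26.38669734476741 0.03399922058585789
mark 97.28975826768496 0.02106774692801157
```

Call:
carry_out([
  [0,-1.2,-3.5,0,0,0,0],
  [0,0,0,0,0,0,0],
  [0,0,0,0,0,8,0],
  [0,0,0,0,0,8,0],
  [0,0,0,0,0,8,0],
])

```text
time_s: 19.65
eef_pos: [0.6244, -0.1468, 0.0684]
orientation: [-0.002, 0.805, 0.593, -0.004]
force: [-1.0, -5.9, -11.6]
opening: 0.0125
grasp_force: 50.2
```

Call:
carry_out([
  [0,0,0,0,0,9,0],
  [0,0,0,0,0,9,0],
  [0,0,0,0,0,9,0],
  [0,0,0,0,0,9,0],
  [0,0,0,0,0,0,0],
])

```text
time_s: 20.27
eef_pos: [0.625, -0.1473, 0.0684]
orientation: [0.0, 0.949, 0.316, -0.004]
force: [3.2, -8.1, -13.9]
opening: 0.013
grasp_force: 49.9
```

```bash
python3 - <<'E'
from h import *
o=get_obs();M=rot();print(o['eef_pos'],'heading',np.degrees(np.arctan2(M[1,0],M[0,0])),o['force'],o['torque'],o['opening'],o['grasp_force'])
E
python3 knob.py
```

```text
[ 0.62499376 -0.1473181   0.06837011] heading 36.84392455501304 [  3.23782698  -8.10769721 -13.88240229] [-1.34631443 -0.8058673  -0.05555622] 0.01297448932063908 49.892520904541016
[ 0.625  -0.1473  0.0684] [[0.8, 0.6, -0.007], [0.6, -0.8, -0.002], [-0.007, -0.002, -1.0]] [-0.29  0.5   1.23 -0.    1.42  0.64] 20.275
knob_centre 0.92 [326.3 278.3] [ 0.6274 -0.1488  0.0755]
knob_centre 0.48 [340.6 193. ] [ 0.6649 -0.1283  0.0755]
knob_mark 0.93 [323.3 237.2] [ 0.6436 -0.1348  0.0755]
red_dot 0.58 [340.8 191.6] [ 0.6609 -0.1334  0.0495]
timer 0.75 [322.  224.6] [ 0.6244 -0.1481  0.    ]
dot 24.795623602146673 0.036907127661444245
mark 40.83502511937115 0.021422929568135865
```

Call:
carry_out([
  [0,0,0,0,0,7,0],
  [0,0,0,0,0,6.5,0],
  [0,0,0,0,0,0,0],
  [0,0,0,0,0,0,0.5],
  [0,0,0,0,0,0,0.6],
])

```text
time_s: 21.15
eef_pos: [0.626, -0.1457, 0.0714]
orientation: [-0.0, 0.979, 0.204, -0.002]
force: [1.0, 0.4, -0.4]
opening: 0.0482
grasp_force: 0.0
```

Call:
carry_out([
  [0,0,0,0,0,0,0.6],
  [0,0,-30,0,0,0,0.6],
  [-35,0,-50,0,0,0,0.6],
  [-39,0,-30,0,0,0,0.6],
  [0,0,0,0,0,0,0.6],
])

```text
time_s: 21.78
eef_pos: [0.5581, -0.1766, 0.1849]
orientation: [0.001, 0.979, 0.203, -0.0]
force: [-1.0, -1.0, 0.2]
opening: 0.0513
grasp_force: 0.0
```

```bash
python3 knob.py
cat > meas.py <<'E'
from h import *
np.set_printoptions(precision=4,suppress=True)
rgb=vision.snapshot('wrist'); im=rgb[:,:,::-1].copy(); hsv=cv2.cvtColor(im,cv2.COLOR_BGR2HSV)
def comps(m,lo,hi,box=None):
    n,lb,st,ce=cv2.connectedComponentsWithStats(m.astype(np.uint8)); return [(st[i].tolist(),ce[i],lb==i) for i in range(1,n) if lo<st[i,4]<hi]
K=proj('wrist',[.625,-.1475,.0755]); print('exp',K)
yy,xx=np.mgrid[:400,:640]; near=np.hypot(xx-K[0],yy-K[1])<90
red=comps((((hsv[...,0]<8)|(hsv[...,0]>172))&(hsv[...,1]>130)&near),15,600)
for s,c,_ in red: print('red',s,c,onz('wrist',c,.0495))
for s,c,_ in comps((im.min(2)>150)&near,5,9000): print('white',s,c,onz('wrist',c,.0755))
for s,c,m in comps((im.max(2)<75)&near,100,9000):
    print('black',s,c,onz('wrist',c,.0755))
cv2.imwrite('pics/z.png',im)
E
python3 meas.py
```

```text
[ 0.5581 -0.1766  0.1849] [[0.918, 0.397, 0.001], [0.397, -0.918, -0.003], [-0.001, 0.003, -1.0]] [-0.37  0.25  1.31 -0.    1.59  0.79] 21.775
knob_centre 0.56 [323.5 118.3] [ 0.6263 -0.1465  0.0755]
knob_mark 0.94 [323.8  89.4] [ 0.6453 -0.1379  0.0755]
red_dot 0.86 [323.7  78.2] [ 0.655  -0.1333  0.0495]
timer 0.9 [319.8 119.8] [ 0.6223 -0.143   0.    ]
dot 24.763873638411248 0.03155612575985318
mark 24.35053348854773 0.02087752360459414
exp [324.9826 120.2988]
red [323, 69, 11, 13, 108] [327.5926  75.2407] [ 0.6583 -0.1353  0.0495]
white [326, 169, 6, 3, 8] [328.375 170.125] [ 0.5903 -0.1657  0.0755]
white [354, 173, 7, 7, 37] [357.1892 175.7568] [ 0.5956 -0.1893  0.0755]
black [300, 93, 53, 56, 246] [328.4878 126.1179] [ 0.6221 -0.1518  0.0755]
```

Run:
```python
from h import *
np.set_printoptions(precision=4,suppress=True)
im=cv2.imread('pics/z.png'); K=np.array([325,120.])
c=im[60:185,255:395]; g=c.min(2)
print(np.percentile(g,[5,25,50,75,95]))
# ascii coarse: min channel
for y in range(62,182,4): print(y,''.join('#' if im[y,x].max()<60 else 'R' if int(im[y,x,2])-int(im[y,x,1])>60 else '+' if im[y,x].min()>170 else '-' if im[y,x].min()>120 else '.' for x in range(255,400,2)))
```

```text
[ 73. 148. 174. 214. 232.]
62 +++++++++++++--+++++++++++++++++++++++------.-+++++++++++++++++++++++++++
66 +++++++++++++--++++++++++++++++++++++++++++++------.-++++++++++++++++++++
70 ++++++++++++---++++++++++++++++++++RRR+++++++++++++---------+++++++++++++
74 ++++++++++++--++++++++++++++++++++RRRRRR++++++++++++++++++---------++++++
78 +++++++++++--++++++++++++++.++++++RRRRR+++++++.+++++-+++++++++++------+++
82 +++++++++++--++++++++++++++++++++++++++++++++.+++++++++++++++++-++++--+++
86 +++++++++++--+++-++++++++++++++++++++++++++++++++++++++++++++++-+++---+++
90 ++++++++++--++-++++.++++++++++++...++...++++++++++++++++++++++++++--.-+++
94 ++++++++++----+++++++++++++++-.....++......+++++++++.+++++++++++++---++++
98 ++++++++-----++++++++++++++........++........++++++++++++++++++++--.-++++
102 +++++--++----++++++++++++..........++..........++++++++++++++++++-.-+++++
106 +++---------++++++++++++...........++...........++++++++++++++++--.++++++
110 +-----------++++--+++++............++............+++++++++++-+---.+++++++
114 --+-+-------++++++++++-............++............+++++++++++-----
[... 556 characters left out ...]
46 ++--------------+++++++++++++++-.........---++++++++++++---.-++++++++++++
150 +--+---++---------+++++++++++++++++++++++++++++++++++++----.-++++++++++++
154 ++-+--++++----------++++++++++++++++++++++++++++++++------.-+++++++++++++
158 +++-+-----------------++++++++++++++++++++++++++++---------++++++++++++++
162 ++----+++---..-----------++++++++++++++++++++++----------.-+++++++++++++-
166 ++++++++++++++++++--..--------++++++++++----------------..+++++++++.-----
170 +++++++++-+--++++++++++++--..---------------------------.+++++++.--------
174 -----+++++++++++++++++++++----++---..--------------++--..+--+------------
178 -+--+++++++---+++-++---++---+++--+--++++---..------+--.-+++.-------------
```

Run:
```python
from h import *
np.set_printoptions(precision=4,suppress=True)
im=cv2.imread('pics/z.png').astype(float); g=im.min(2)
# mark columns per row
pts=[]
for y in range(90,119):
    w=np.clip(g[y,318:336]-110,0,None); pts.append((318+(w*np.arange(18)).sum()/w.sum(),y))
pts=np.array(pts); W=np.array([onz('wrist',p,.0755)[:2] for p in pts])
d=W[:8].mean(0)-W[-8:].mean(0); print('mark line ang',np.degrees(np.arctan2(d[1],d[0])),pts[[0,14,-1]])
# skirt dark contour + plate
dark=(g<120).astype(np.uint8); dark[:85]=0;dark[152:]=0;dark[:,:292]=0;dark[:,362:]=0
n,lb,st,ce=cv2.connectedComponentsWithStats(dark); i=1+np.argmax(st[1:,4]); cn=max(cv2.findContours((lb==i).astype(np.uint8),0,1)[0],key=cv2.contourArea)
(cx,cy),r=cv2.minEnclosingCircle(cn); e=cv2.fitEllipse(cv2.convexHull(cn)); print((cx,cy,r),e)
red=onz('wrist',(327.6,75.2),.0495)
for z in(.0495,.052,.055):
    C=onz('wrist',e[0],z); dd=red-C; print(z,C,np.degrees(np.arctan2(dd[1],dd[0])),np.hypot(dd[0],dd[1]))
```

```text
mark line ang 23.319309577196577 [[327.2314  90.    ]
 [326.0824 104.    ]
 [326.0441 118.    ]]
(326.0, 118.89167022705078, 30.700456619262695) ((326.2244873046875, 118.9063720703125), (52.73244857788086, 60.67974090576172), 177.22122192382812)
0.0495 [ 0.6261 -0.1483  0.0495] 21.897243909404786 0.034664265577593216
0.052 [ 0.6262 -0.1482  0.052 ] 21.867031420121695 0.034636063064535094
0.055 [ 0.6262 -0.1482  0.055 ] 21.83071143648098 0.034602232784135475
```

Run:
```python
from h import *
np.set_printoptions(precision=4,suppress=True)
save('scene','e1.png');save('side','e2.png')
for l,z,c in(('cover_handle',.017,'scene'),('cover',.034,'scene'),('jar',.206,'scene'),('jar',.206,'side'),('wash_bottle',0,'side')):
    for r in vision.tip_of(l,c)[:1]: print(l,c,round(r['score'],2),onz(c,r['point'],z))
print(get_obs()['force'],get_obs()['time_s']); print(workorder.finish_job())
```

```text
cover scene 0.56 [0.632  0.1657 0.034 ]
jar scene 0.86 [0.6247 0.2576 0.206 ]
jar side 0.68 [0.6219 0.2539 0.206 ]
wash_bottle side 0.78 [0.6803 0.0372 0.    ]
[ 0.2324 -0.2191 -0.7689] 22.425
the job is handed in; nothing more can be done
None
```

The job is handed in at about 22 s: the cover lies open side up, measured as wholly under the hood, the timer's mark is within about 1.5° of the red dot, and the final check found the jar and wash bottle in place to within the detector's roughly 1 cm scatter.

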